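Put the bonder set-up kit back on its outlined plates

TASK

The four pieces of the set-up kit (loupe, calibration weight, press tip and tweezers) stand on one another's plates. Swap them so that each one rests upright or flat in the middle of the white plate that bears its own outline, the press tip and the tweezers lying along their outlines (either way round), using the empty rubber mat or any free spot of the worktop on the way. Leave the dropper bottle undisturbed.

Things in the scene. Friction and masses are not known exactly. Their poses are not given: they have to be found in the camera images.
- loupe: Black round magnifier standing upright, 37 mm diameter, 40 mm high (34 mm diameter over its lower 27 mm, a wider knurled ring above). About 50 g. Origin: centre of its underside, z up its axis.
- weight: Cream-coloured round calibration weight with a small knob on top, standing upright, 26 mm diameter, 38 mm high; its cylindrical body is about 26 mm high. About 110 g. Origin: centre of its underside, z up its axis.
- press_tip: Bare steel bar, a spare press tip: 12 mm wide (x), 72 mm long (y), 19 mm high; the lowest 14 mm are the full 12 mm wide, above that runs a 4 mm wide ridge. About 90 g, lies flat. Origin: centre of its underside.
- tweezers: Steel tweezers lying flat, closed rigid piece 127 mm long (y), 16 mm wide (x) at the middle and tapering to the ends, 10 mm high. About 30 g; grip across the middle. Origin: centre of its underside.
- nest_loupe: Fixed white plastic plate 64 x 150 x 4 mm (short side along its x, long side along its y), lying on the worktop with the outline of one thing marked in black, centred on the plate and flat (no recess; the corner screws are flush). Origin: centre of its underside, so its top is at z = 4 mm. Outline: an open black ring, 40 mm outside and 27 mm inside diameter: the place of the loupe.
- nest_weight: Fixed white plastic plate 64 x 150 x 4 mm (short side along its x, long side along its y), lying on the worktop with the outline of one thing marked in black, centred on the plate and flat (no recess; the corner screws are flush). Origin: centre of its underside, so its top is at z = 4 mm. Outline: a full black disc of 29 mm diameter: the place of the weight.
- nest_tip: Fixed white plastic plate 64 x 150 x 4 mm (short side along its x, long side along its y), lying on the worktop with the outline of one thing marked in black, centred on the plate and flat (no recess; the corner screws are flush). Origin: centre of its underside, so its top is at z = 4 mm. Outline: a plain black rectangle 14 x 76 mm, long side along y: the place of the press tip.
- nest_tweezers: Fixed white plastic plate 64 x 150 x 4 mm (short side along its x, long side along its y), lying on the worktop with the outline of one thing marked in black, centred on the plate and flat (no recess; the corner screws are flush). Origin: centre of its underside, so its top is at z = 4 mm. Outline: a slender black spindle 128 mm long along y, 18 mm wide at the middle, tapering to the ends: the place of the tweezers.
- spare_mat: Fixed dark rubber mat 64 x 150 x 4 mm without any outline, empty at the start; free for setting a thing down for a while. Origin: centre of its underside, long side along y.
- dropper: Bystander: brown dropper bottle standing upright behind the plates, 30 mm diameter, 104 mm high. Origin: centre of its underside.
Things that resemble listed ones, but are neither listed nor needed, are in the scene too. Of the things that look like the weight, the smaller one is meant.

How it is judged (in metres and radians):
At the end, for the whole second after the job is handed in: Loupe, weight, press tip and tweezers each rest on the plate with their own outline: centre within 13 mm of the plate's, underside within about 4 mm of its top, upright or flat within 0.12 rad, press tip and tweezers along the outline within 0.26 rad either way round; all released and at rest (horizontal distance between loupe and nest_loupe below 0.013 m and z of loupe in the frame of nest_loupe between 0.001 and 0.008 m and angle between each of loupe, weight, press_tip, tweezers's own z axis and vertical below 0.12 rad and linear speed of each of loupe, weight, press_tip, tweezers below 0.02 m/s and horizontal distance between weight and nest_weight below 0.013 m and z of weight in the frame of nest_weight between 0.001 and 0.008 m and horizontal distance between press_tip and nest_tip below 0.013 m and z of press_tip in the frame of nest_tip between 0.001 and 0.008 m and angle between the y axis of press_tip and the y axis of nest_tip, either way round below 0.26 rad and horizontal distance between tweezers and nest_tweezers below 0.013 m and z of tweezers in the frame of nest_tweezers between 0.001 and 0.008 m and angle between the y axis of tweezers and the y axis of nest_tweezers, either way round below 0.26 rad); the robot touches nothing.
It fails at once if the dropper bottle is shifted by more than 15 mm or tipped (distance of dropper from where it was at the start of the episode above 0.015 m or angle between dropper's own z axis and vertical above 0.3 rad).
It also fails if it takes over 141 s, if anything falls off the work surface, if the arm or the gripper's body presses on something with over 40 N, if the wrist force passes 120 N, or if a joint passes its speed limit or range.

ROBOT

A 6-joint arm with a two-finger parallel gripper is mounted at the origin on a cart in front of the work surface, level with it; the furniture and walls round the work are solid. World frame = base frame: x ahead of the robot, y to its left, z up, the work surface at z = 0. Lengths are in m, angles in degrees, forces in N, time in s.
With the tool pointing down it reaches from about 0.4 to 0.825 m from the base axis. Payload 7 kg.
Tool frame: the origin (TCP) lies at the very end of the fingers, on their centre line; the grasp point (between the pads) lies 19 mm behind it (r.hold_point_z is the distance from the TCP to the grasp point, in m); x points along the fingers, y is the direction in which the jaws open and shut, and the axes are right-handed (so a half turn about x gives the same grasp; the last joint's range is limited). The gripper opens to 88 mm and grips with 3 to 60 N. Pads are 19 mm wide; open, the fingers measure 130 mm over their backs; the gripper's body (78 mm by 193 mm) begins 47 mm behind the grasp point.
Start: joints at [86.58, 20.546, 0.682, 0, -70.136, -16.507], TCP at [0.23, 0.635, 0.227] pointing down, gripper open.
Joint ranges: [-176.03, 176.03], [-82.01, 121.73], [-58.28, 71.71], [-173.87, 95.51], [-174.79, -0.11], [-173.66, 173.66]. Speed limits (degrees/s): [136.94, 136.94, 172.46, 180, 180, 180].

INTERFACE

Orientations are given as [roll, pitch, yaw] about the fixed x, y, z axes, in that order (R = Rz(yaw) Ry(pitch) Rx(roll)).
In Python, from plant import r gives the robot as it stands. The module is installed in compiled form; this text tells all that it offers.
- The arm moves only by the shell command python3 -m creep 'ROWS' [FORCE]. ROWS is JSON, a list of rows, each a list of 7 numbers: the turn, a rotation vector about the tool's x, y, z in rad, then the shift along the tool's x, y, z in cm, then the opening in per cent of the stroke, from 0 (shut) to 100 (fully open). In form: [[rx, ry, rz, x, y, z, fingers], ...]. A call has 1 to 8 rows; each row shifts and turns the commanded pose from where the row before left it, along the tool's axes as they then stand; what a row does not reach is not made up. A row lasts 1/10 s, in which the tool goes at most 50 mm and 8.59 degrees, less where a joint would pass 70% of its speed; a pose out of reach is approached as far as the arm can. A call is refused whole if a number of a shift passes 5 or a number of a turn 0.15, either way. A call with a gripper value outside its range is refused whole. The fingers move at their own pace and stop on an object; FORCE is the grip in N (left out, the last holds). Time passes only in rows, so rows that do not move let the fingers close. It gives the time, the measured TCP pose, the force and the opening at its end, in the units of the state.
- r.get_state(): the state, without advancing time (a new reading comes with each control period).
- r.capture(name): name is "side" or "top"; returns (picture, depth): 420x560x3 uint8, blue, green, red; 420x560 float32, m along the optical axis (not along the pixel's ray), 0 where there is no reading.
- r.camera_info(name): a dict with "fovy" (degrees; the focal length in pixels is half the picture's height over the tangent of half this angle, whatever the lens; pixels are square), "cx", "cy" (the principal point, pixels), "camera_from_world" (4x4, takes a point from world to camera coordinates). Camera axes: x right, y down, z forward; pixel columns grow to the right and rows downward; lengths in m; the calibration is good to about 2 mm. A picture is of the moment at which its call begins. camera_info takes no time and is no camera call.
- r.close_job(): hands the job in, once; it reports no verdict.
Trained networks look in the newest picture that a camera, given by its name, has taken for a name from the list of things; names that differ only in an ending like _2 or _b are one class to them, and where a whole thing is asked for, a point or a joint stands for the part that bears it (a point fixed in the world has none). Each returns a list of dicts, best first, with "score" (0 to 1); they miss things now and then, are a little off and sometimes report something else, mostly with a low value. They report only what shows in the picture. A call takes as long as a camera call. They do not tell look-alikes from the thing itself.
- r.look_for(query, camera): "rect" ([left, top, right, bottom] in pixels, round what is visible of it).
- r.masks_of(query, camera): "pixels" (420x560 bool, what is visible of it) and "rect" ([left, top, right, bottom] in pixels, round what is visible of it).
The state is a dict: "time_s": time; "joints": joint angles; "qd": joint speeds; "joint_torque": joint torques, N m; "tcp_pos": TCP position; "eef_rot": TCP orientation; "contact_force": force on the tool from outside, world axes, zero at the start; "moment": the same for the moment, N m; "gripper_width": finger opening in m.
Only numpy, scipy, OpenCV 4.12 (cv2) and the standard library are available. Lean on these libraries where they do the work, as an engineer would, in place of code of your own. Each camera call takes 0.05 s, during which the arm holds its last target. There are 200 camera calls.

## Working session

There is one attempt and no reset: what is moved stays moved. The work goes in short steps, Python scripts to look and compute and a shell command to move; the robot and the scene stay as the last step left them, time stands still between calls to the robot, and variables do not carry over. Pictures are saved under pics/ and viewed, about 12 in all and at most 16, crops included, and the job is handed in when it is done.

```bash
mkdir -p pics; cat > h.py <<'E'
import numpy as np, cv2
from plant import r
def cam(n):
    i=r.camera_info(n); f=210/np.tan(np.radians(i["fovy"])/2); return f,i["cx"],i["cy"],np.array(i["camera_from_world"])
def world(n,u,v,d):
    f,cx,cy,T=cam(n); p=np.array([(u-cx)/f*d,(v-cy)/f*d,d,1]); return (np.linalg.inv(T)@p)[:3]
def onz(n,u,v,z):
    f,cx,cy,T=cam(n); W=np.linalg.inv(T); o=W[:3,3]; w=W[:3,:3]@np.array([(u-cx)/f,(v-cy)/f,1]); return o+w*(z-o[2])/w[2]
def cloud(n,d):
    f,cx,cy,T=cam(n); v,u=np.mgrid[0:420,0:560]; P=np.stack([(u-cx)/f*d,(v-cy)/f*d,d,np.ones_like(d)],-1)@np.linalg.inv(T).T
    return P[...,:3]
E
python3 - <<'E'
from h import *
print(r.get_state(), r.hold_point_z)
for n in("top","side"):
    im,d=r.capture(n); cv2.imwrite(f"pics/{n}0.png",im); np.savez(f"{n}0.npz",im=im,d=d); i=r.camera_info(n); print(n,i)
E
```

```text
{'time_s': 0.0, 'joints': array([ 8.65787472e+01,  2.05921521e+01,  6.33042437e-01, -1.95078038e-02,
       -7.01353388e+01, -1.65062327e+01]), 'qd': array([ 0.03275083,  0.08338215,  0.08835896,  0.02968108, -0.1319254 ,
        0.05786835]), 'joint_torque': array([-2.18263383e-03, -5.82717276e+01,  2.93053025e+01,  6.99723065e+00,
        6.76953845e-03, -1.62989627e-04]), 'tcp_pos': array([0.2299302 , 0.63410856, 0.22561096]), 'eef_rot': array([  95.51969092,   89.90378709, -104.41443843]), 'contact_force': array([-1.05538064,  0.45869852,  0.15855924]), 'moment': array([-0.00642953, -0.03058039,  0.00846843]), 'gripper_width': 0.08776077295053268} 0.0188
top {'fovy': 42.043312935866574, 'cx': 277.4111222870196, 'cy': 214.1010959184148, 'camera_from_world': array([[ 0.00486287, -0.99997654,  0.00482496,  0.08894572],
       [-0.98753495, -0.00556136, -0.15730161,  0.55331781],
       [ 0.15732475, -0.00399988, -0.98753882,  1.16090515],
       [ 0.        ,  0.        ,  0.        ,  1.        ]])}
side {'fovy': 57.20232120455248, 'cx': 274.43858497955773, 'cy': 210.78406087124102, 'camera_from_world': array([[-0.94858419, -0.31598173, -0.01853608,  0.56040991],
       [-0.09770457,  0.34800683, -0.93238676,  0.08011326],
       [ 0.30106787, -0.88263627, -0.36098664,  0.77493728],
       [ 0.        ,  0.        ,  0.        ,  1.        ]])}
```

View pics/top0.png

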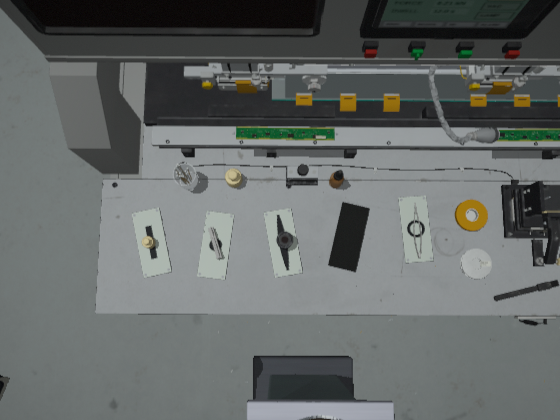

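View pics/side0.png

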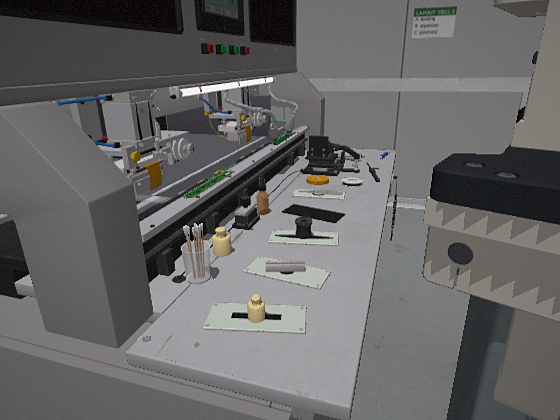

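The top view shows, left to right: the weight on the rectangle plate (150,242), the press tip on a disc plate (215,245), the loupe on the spindle plate (284,242), the mat (349,237) and the tweezers on the ring plate (417,230). The dropper is at (337,179), and the larger weight look-alike at (234,178). The side view agrees, so this is two swaps. Next I measure.

```bash
python3 - <<'E'
from h import *
D={n:np.load(n+"0.npz") for n in("top","side")}
P={n:cloud(n,D[n]["d"].astype(float)) for n in D}
im=D["top"]["im"]; C=P["top"]
print("bench z top", np.median(C[285:300,150:450,2]),"side z",np.median(P["side"][350:365,180:300,2]))
cents=[("tip",150,242),("weight",215,245),("tweez",284,242),("mat",349,237),("loupe",417,230)]
hsv=cv2.cvtColor(im,cv2.COLOR_BGR2HSV)
for n,u,v in cents:
    g=im.astype(int)
    sub=np.zeros((420,560),np.uint8)
    w=(g.min(2)<60) if n=="mat" else ((g[...,1]-g[...,2]>2)&(g[...,1]>175))
    sub[v-42:v+43,u-33:u+34]=w[v-42:v+43,u-33:u+34]
    sub=cv2.morphologyEx(sub,cv2.MORPH_OPEN,np.ones((3,3)))
    k,l,s,_=cv2.connectedComponentsWithStats(sub); b=1+s[1:,4].argmax()
    vv,uu=np.nonzero(l==b)
    pts=np.array([onz("top",a,c,0.004)[:2] for a,c in zip(uu,vv)],np.float32)
    (c,(a,bb),ang)=cv2.minAreaRect(pts); box=cv2.boxPoints((c,(a,bb),ang))
    e=[box[1]-box[0],box[2]-box[1]]; e=max(e,key=np.linalg.norm)
    print(n,"centre",np.round(c,4),"size",round(a,4),round(bb,4),"long dir deg",round(np.degrees(np.arctan2(e[1],e[0]))%180,1),"z",np.round(np.median(C[vv,uu,2]),4))
for n in P:
  Q=P[n]
  # objects: points above 9mm (tweezers 8mm) in plate region
  for nm,u,v in cents:
    c=onz("top",u,v,0.004)
    m=(abs(Q[...,0]-c[0])<.075)&(abs(Q[...,1]-c[1])<.05)&(Q[...,2]>.009)&(Q[...,2]<.07)
    if m.sum()<5: print(n,nm,"none",m.sum());continue
    q=Q[m]; zt=np.percentile(q[:,2],97); top=q[q[:,2]>zt-.006]
    (c2,(a,b),ang)=cv2.minAreaRect(q[:,:2].astype(np.float32)); bx=cv2.boxPoints((c2,(a,b),ang)); e=max([bx[1]-bx[0],bx[2]-bx[1]],key=np.linalg.norm)
    print(n,"on",nm,m.sum(),"ztop",round(zt,4),"topmed",np.round(np.median(top,0)[:2],4),"rect",np.round(c2,4),round(a,4),round(b,4),round(np.degrees(np.arctan2(e[1],e[0]))%180,1))
b=im[195:285,125:445]; cv2.imwrite("pics/crop0.png",cv2.resize(b,None,fx=2.5,fy=2.5,interpolation=cv2.INTER_CUBIC))
E
```

```text
bench z top 0.0011058295860446599 side z 0.0007024185856063792
tip centre [0.4943 0.3769] size 0.1464 0.0617 long dir deg 13.1 z 0.0044
weight centre [0.489  0.2318] size 0.0617 0.1458 long dir deg 173.0 z 0.0047Traceback (most recent call last):
  File "<stdin>", line 16, in <module>
  File "h.py", line 8, in onz
    f,cx,cy,T=cam(n); W=np.linalg.inv(T); o=W[:3,3]; w=W[:3,:3]@np.array([(u-cx)/f,(v-cy)/f,1]); return o+w*(z-o[2])/w[2]
              ~~~^^^
  File "h.py", line 4, in cam
    i=r.camera_info(n); f=210/np.tan(np.radians(i["fovy"])/2); return f,i["cx"],i["cy"],np.array(i["camera_from_world"])
ValueError: time passes only in moves, steps and waits
```

Too many info calls; I'll cache the calibration.

```bash
sed -i 's/^def cam/import functools\n@functools.cache\ndef cam/' h.py; cat > meas.py <<'E'
from h import *
def plates(im,C,cents):
  out={}
  for n,u,v in cents:
    g=im.astype(int)
    sub=np.zeros((420,560),np.uint8)
    w=(g.max(2)<70) if n=="mat" else ((g[...,1]-g[...,2]>2)&(g[...,1]>175))
    sub[v-42:v+43,u-33:u+34]=w[v-42:v+43,u-33:u+34]
    sub=cv2.morphologyEx(sub,cv2.MORPH_OPEN,np.ones((3,3)))
    k,l,s,_=cv2.connectedComponentsWithStats(sub); b=1+s[1:,4].argmax()
    vv,uu=np.nonzero(l==b)
    pts=np.array([onz("top",a,c,0.004)[:2] for a,c in zip(uu,vv)],np.float32)
    (c,(a,bb),ang)=cv2.minAreaRect(pts); box=cv2.boxPoints((c,(a,bb),ang))
    e=[box[1]-box[0],box[2]-box[1]]; e=max(e,key=np.linalg.norm)
    print(n,"centre",np.round(c,4),"size",round(a,4),round(bb,4),"long dir deg",round(np.degrees(np.arctan2(e[1],e[0]))%180,1),"z",np.round(np.median(C[vv,uu,2]),4))
def objs(P,cents,zmin=.009):
 for n in P:
  Q=P[n]
  for nm,u,v in cents:
    c=onz("top",u,v,0.004)
    m=(abs(Q[...,0]-c[0])<.075)&(abs(Q[...,1]-c[1])<.05)&(Q[...,2]>zmin)&(Q[...,2]<.07)
    if m.sum()<5: print(n,nm,"none",m.sum());continue
    q=Q[m]; zt=np.percentile(q[:,2],97); top=q[q[:,2]>zt-.006]
    (c2,(a,b),ang)=cv2.minAreaRect(q[:,:2].astype(np.float32)); bx=cv2.boxPoints((c2,(a,b),ang)); e=max([bx[1]-bx[0],bx[2]-bx[1]],key=np.linalg.norm)
    print(n,"on",nm,m.sum(),"ztop",round(zt,4),"topmed",np.round(np.median(top,0)[:2],4),"rect",np.round(c2,4),round(a,4),round(b,4),round(np.degrees(np.arctan2(e[1],e[0]))%180,1))
cents=[("tip",150,242),("weight",215,245),("tweez",284,242),("mat",349,237),("loupe",417,230)]
E
python3 - <<'E'
from meas import *
D={n:np.load(n+"0.npz") for n in("top","side")}
P={n:cloud(n,D[n]["d"].astype(float)) for n in D}
im=D["top"]["im"]
plates(im,P["top"],cents); objs(P,cents)
b=im[195:285,125:445]; cv2.imwrite("pics/crop0.png",cv2.resize(b,None,fx=2.5,fy=2.5,interpolation=cv2.INTER_CUBIC))
E
```

```text
tip centre [0.4943 0.3769] size 0.1464 0.0617 long dir deg 13.1 z 0.0044
weight centre [0.489  0.2318] size 0.0617 0.1458 long dir deg 173.0 z 0.0047
tweez centre [0.4958 0.0802] size 0.1463 0.0622 long dir deg 10.2 z 0.0051
mat centre [ 0.5096 -0.07  ] size 0.0635 0.1478 long dir deg 166.6 z 0.0051Traceback (most recent call last):
  File "<stdin>", line 5, in <module>
  File "meas.py", line 10, in plates
    k,l,s,_=cv2.connectedComponentsWithStats(sub); b=1+s[1:,4].argmax()
                                                       ~~~~~~~~~~~~~~^^
ValueError: attempt to get argmax of an empty sequence
```

```bash
python3 - <<'E'
from meas import *
import meas
D={n:np.load(n+"0.npz") for n in("top","side")}
P={n:cloud(n,D[n]["d"].astype(float)) for n in D}
im=D["top"]["im"]
print(im[255,405:430:4].tolist(), im[255,180:185].tolist())
# brightness-based for loupe plate
g=im.min(2).astype(int); bench=np.median(g[285:300,300:400]); plate=np.median(g[250:257,405:428]); print(bench,plate)
sub=np.zeros((420,560),np.uint8); sub[190:272,393:440]=(g[190:272,393:440]>(bench+plate)/2)
sub=cv2.morphologyEx(sub,cv2.MORPH_OPEN,np.ones((3,3)));k,l,s,_=cv2.connectedComponentsWithStats(sub); b=1+s[1:,4].argmax(); vv,uu=np.nonzero(l==b)
pts=np.array([onz("top",a,c,0.004)[:2] for a,c in zip(uu,vv)],np.float32)
print("loupe plate",cv2.minAreaRect(pts),np.median(P["top"][vv,uu,2]))
objs(P,cents)
b=im[195:285,125:445]; cv2.imwrite("pics/crop0.png",cv2.resize(b,None,fx=2.5,fy=2.5,interpolation=cv2.INTER_CUBIC))
E
```

```text
[[168, 175, 165], [168, 175, 165], [167, 174, 165], [134, 141, 134], [166, 174, 164], [166, 173, 164], [166, 173, 164]] [[154, 152, 147], [153, 151, 147], [153, 152, 147], [153, 151, 147], [154, 152, 148]]
142.0 164.0
loupe plate ((0.5273981690406799, -0.2220069020986557), (0.14876729249954224, 0.06283538043498993), 4.5405778884887695) 0.005317527763433194
top on tip 185 ztop 0.0441 topmed [0.4918 0.379 ] rect [0.4966 0.3758] 0.1375 0.0607 8.5
top on weight 250 ztop 0.0262 topmed [0.4927 0.2305] rect [0.4868 0.2307] 0.0615 0.145 172.3
top on tweez 311 ztop 0.0473 topmed [0.4973 0.0771] rect [0.4947 0.0809] 0.1472 0.0602 11.5
top on mat 88 ztop 0.0121 topmed [ 0.4943 -0.064 ] rect [ 0.5063 -0.0681] 0.062 0.1428 166.6
top on loupe 226 ztop 0.017 topmed [ 0.5074 -0.2237] rect [ 0.5277 -0.2199] 0.1477 0.0685 8.0
side on tip 376 ztop 0.0424 topmed [0.491  0.3865] rect [0.4908 0.3864] 0.0255 0.0223 24.9
side on weight 350 ztop 0.0244 topmed [0.4923 0.2368] rect [0.4905 0.2385] 0.0703 0.0099 19.7
side on tweez 303 ztop 0.045 topmed [0.4971 0.0834] rect [0.4959 0.0817] 0.0353 0.0343 66.9
side mat none 0
side on loupe 100 ztop 0.0154 topmed [ 0.5035 -0.2179] rect [ 0.5204 -0.2212] 0.1148 0.0199 2.4
```

View pics/crop0.png

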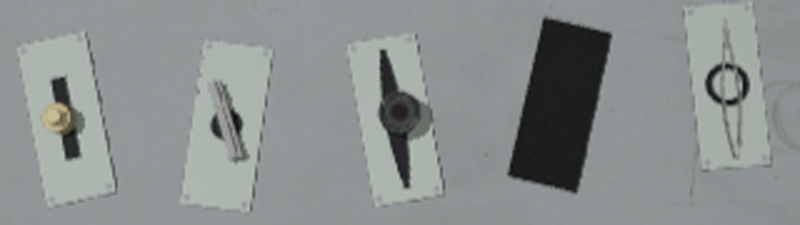

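The crop confirms the layout: rectangle, disc, spindle, mat and ring, left to right, with the tip askew on the disc. Plates are at z≈4 mm, and both views give the same tops (42–44, 24–26, 45–47 and 15–17 mm). Next I refine the object centres and write a helper that prints the move deltas.

```bash
cat > go.py <<'E'
# go.py x y z phi : how far to go in tool axes (cm) and turn about tool x (rad); phi = world angle of jaw axis (mod 180)
import sys; from h import *; from scipy.spatial.transform import Rotation as Ro
s=r.get_state(); R=Ro.from_euler("xyz",s["eef_rot"],degrees=True).as_matrix()
x,y,z,phi=map(float,sys.argv[1:5]); cur=np.degrees(np.arctan2(R[1,1],R[0,1]))
d=(phi-cur+90)%180-90
print("tcp",np.round(s["tcp_pos"],4),"phi",round(cur,2),"tilt",np.round(R[:2,0],4),"F",np.round(s["contact_force"],1),"w",round(s["gripper_width"],4),"t",round(s["time_s"],1),"j6",round(s["joints"][5],1))
a=np.radians(cur+d); ey=np.array([np.cos(a),np.sin(a),0]); ez=np.cross([0,0,-1],ey); D=np.array([x,y,z])-s["tcp_pos"]
print("turn about x (rad):",round(-np.radians(d),3)," shift after turn cm: x",round(-D[2]*100,2),"y",round(D@ey*100,2),"z",round(D@ez*100,2))
print("world delta cm",np.round(D*100,2),"shift before turn y,z", np.round(D@R[:,1]*100,2),np.round(D@R[:,2]*100,2))
E
python3 - <<'E'
from meas import *
im=np.load("top0.npz")["im"]; si=np.load("side0.npz")["im"]
r.capture("top"); r.capture("side")
cal=dict(weight=.034,loupe=.040,press_tip=.020,tweezers=.012)
for q,z in cal.items():
  for c in("top","side"):
    for o in r.masks_of(q,c)[:2]:
      vv,uu=np.nonzero(o["pixels"]); 
      pts=np.array([onz(c,a,b,z)[:2] for a,b in zip(uu,vv)],np.float32)
      k,(a,b),g=cv2.minAreaRect(pts); bx=cv2.boxPoints((k,(a,b),g)); e=max([bx[1]-bx[0],bx[2]-bx[1]],key=np.linalg.norm)
      print(q,c,round(o["score"],2),np.round(o["rect"]),len(uu),"mean",np.round(pts.mean(0),4),"rect",np.round(k,4),round(a,3),round(b,3),"ang",round(np.degrees(np.arctan2(e[1],e[0]))%180,1))
for u,v,z,n in[(143.5+4.5,242,.042,"knob?"),(300.8,239.8,.044,"l")]: pass
E
python3 go.py 0.49 0.379 0.10 103
```

```text
weight top 0.69 [224. 173. 244. 186.] 280 mean [0.6355 0.1912] rect [0.6359 0.1908] 0.042 0.038 ang 0.9
weight side 0.87 [248. 295. 267. 324.] 401 mean [0.4842 0.4017] rect [0.4854 0.3995] 0.024 0.066 ang 109.9
weight side 0.74 [211. 227. 231. 254.] 445 mean [0.6299 0.2147] rect [0.634  0.2065] 0.036 0.133 ang 117.0
loupe top 0.79 [278. 235. 292. 251.] 239 mean [0.4956 0.0766] rect [0.4949 0.0771] 0.037 0.035 ang 0.3
loupe side 0.53 [292. 212. 314. 239.] 336 mean [0.4897 0.1103] rect [0.4896 0.1083] 0.035 0.116 ang 105.6
press_tip top 0.69 [211. 226. 224. 261.] 176 mean [0.4916 0.2312] rect [0.491  0.2309] 0.072 0.013 ang 17.9
press_tip side 0.89 [264. 263. 304. 273.] 443 mean [0.4869 0.2472] rect [0.4872 0.2469] 0.07 0.043 ang 19.8
tweezers top 0.48 [420. 256. 421. 256.] 5 mean [ 0.4687 -0.2244] rect [ 0.4691 -0.2247] 0.002 0.004 ang 178.0
tweezers side 0.59 [312. 189. 341. 196.] 85 mean [ 0.4953 -0.2168] rect [ 0.5046 -0.2122] 0.08 0.036 ang 15.2
tcp [0.2301 0.6346 0.2266] phi -109.93 tilt [-0.  0.] F [ 0.4 -0.   0.7] w 0.0875 t 0.6 j6 -16.5
turn about x (rad): -0.575  shift after turn cm: x 12.66 y 30.75 z -19.58
world delta cm [ 25.99 -25.56 -12.66] shift before turn y,z 15.17 -33.15
```

```bash
python3 -m creep '[[-0.115,0,0,0,0,0,100],[-0.115,0,0,0,0,0,100],[-0.115,0,0,0,0,0,100],[-0.115,0,0,0,0,0,100],[-0.115,0,0,0,0,0,100]]' 15; python3 -m creep '[[0,0,0,0,3.85,-2.45,100],[0,0,0,0,3.85,-2.45,100],[0,0,0,0,3.85,-2.45,100],[0,0,0,0,3.85,-2.45,100],[0,0,0,0,3.85,-2.45,100],[0,0,0,0,3.85,-2.45,100],[0,0,0,0,3.85,-2.45,100],[0,0,0,0,3.85,-2.45,100]]'; python3 go.py 0.492 0.379 0.008 103
```

```text
time_s: 1.1
tcp_pos: [0.2301, 0.6346, 0.2266]
eef_rot: [-75.8, 90.0, 117.5]
contact_force: [0.2, 0.7, 0.4]
gripper_width: 0.0878
time_s: 1.9
tcp_pos: [0.4915, 0.3773, 0.2269]
eef_rot: [-141.3, 90.0, 51.7]
contact_force: [0.5, -0.4, 0.8]
gripper_width: 0.0876
tcp [0.4915 0.3773 0.2269] phi -76.97 tilt [0.0004 0.0005] F [ 0.5 -0.4  0.8] w 0.0876 t 1.9 j6 47.5
turn about x (rad): 0.001  shift after turn cm: x 21.89 y -0.16 z -0.09
world delta cm [  0.05   0.17 -21.89] shift before turn y,z -0.15 -0.08
```

```bash
python3 -m creep '[[0,0,0,4,-0.15,0,100],[0,0,0,4,0,0,100],[0,0,0,4,0,0,100],[0,0,0,4,0,0,100],[0,0,0,3,0,0,100],[0,0,0,2,0,0,100],[0,0,0,0.9,0,0,100],[0,0,0,0,0,0,100]]' 15; python3 -m creep '[[0,0,0,0,0,0,0],[0,0,0,0,0,0,0],[0,0,0,0,0,0,0],[0,0,0,0,0,0,0],[0,0,0,0,0,0,0],[0,0,0,0,0,0,0],[0,0,0,0,0,0,0],[0,0,0,0,0,0,0]]' 15; python3 go.py 0.51 -0.07 0.10 77
```

```text
time_s: 2.7
tcp_pos: [0.4897, 0.3796, 0.0065]
eef_rot: [42.2, 89.9, -124.8]
contact_force: [-0.7, 0.5, -0.3]
gripper_width: 0.0876
time_s: 3.5
tcp_pos: [0.4901, 0.3801, 0.0076]
eef_rot: [-155.9, 90.0, 37.1]
contact_force: [-1.1, 0.2, 1.1]
gripper_width: 0.029
tcp [0.4901 0.3801 0.0076] phi -76.98 tilt [0. 0.] F [-1.1  0.2  1.1] w 0.029 t 3.5 j6 47.2
turn about x (rad): 0.454  shift after turn cm: x -9.24 y 43.41 z -12.07
world delta cm [  1.99 -45.01   9.24] shift before turn y,z 44.3 8.2
```

```bash
python3 -m creep '[[0,0,0,0,0,0,0],[0,0,0,0,0,0,0],[0,0,0,-1,0,0,0],[0,0,0,-2,0,0,0],[0,0,0,-3,0,0,0],[0,0,0,-3,0,0,0],[0,0,0,0,0,0,0]]'; python3 go.py 0.51 -0.07 0.010 103
```

```text
time_s: 4.2
tcp_pos: [0.492, 0.3821, 0.1029]
eef_rot: [-146.3, 89.6, 46.8]
contact_force: [0.3, 0.3, -1.0]
gripper_width: 0.0253
tcp [0.492  0.3821 0.1029] phi -76.93 tilt [0.0053 0.0056] F [ 0.3  0.3 -1. ] w 0.0253 t 4.2 j6 47.2
turn about x (rad): 0.001  shift after turn cm: x 9.29 y 44.46 z 8.42
world delta cm [  1.8  -45.21  -9.29] shift before turn y,z 44.49 8.53
```

```bash
python3 -m creep '[[0,0,0,0,2,0.4,0],[0,0,0,0,4.6,0.85,0],[0,0,0,0,4.6,0.85,0],[0,0,0,0,4.6,0.85,0],[0,0,0,0,4.6,0.85,0],[0,0,0,0,4.6,0.85,0],[0,0,0,0,4.6,0.85,0],[0,0,0,0,4.6,0.85,0]]'; python3 -m creep '[[0,0,0,0,4.6,0.85,0],[0,0,0,0,3.6,0.9,0],[0,0,0,0,2,0.5,0],[0,0,0,0,0,0,0],[0,0,0,0,0,0,0]]'; python3 go.py 0.51 -0.07 0.0085 103
```

```text
time_s: 5.0
tcp_pos: [0.5041, 0.0301, 0.0974]
eef_rot: [2.0, 90.0, -165.0]
contact_force: [1.5, -0.4, -1.3]
gripper_width: 0.0255
time_s: 5.5
tcp_pos: [0.5055, -0.0727, 0.0973]
eef_rot: [-9.3, 89.9, -176.4]
contact_force: [-0.2, 0.8, -1.0]
gripper_width: 0.0254
tcp [ 0.5055 -0.0727  0.0973] phi -77.09 tilt [-0.0009 -0.0001] F [-0.2  0.8 -1. ] w 0.0254 t 5.5 j6 89.1
turn about x (rad): -0.002  shift after turn cm: x 8.88 y -0.17 z -0.5
world delta cm [ 0.45  0.27 -8.88] shift before turn y,z -0.16 -0.51
```

```bash
python3 -m creep '[[0,0,0,3,0,0,0],[0,0,0,3,0,0,0],[0,0,0,1.6,0,0,0],[0,0,0,0.8,0,0,0],[0,0,0,0.3,0,0,0],[0,0,0,0.15,0,0,0],[0,0,0,0,0,0,0],[0,0,0,0,0,0,0]]'; python3 -m creep '[[0,0,0,0,0,0,100],[0,0,0,0,0,0,100],[0,0,0,0,0,0,100],[0,0,0,0,0,0,100],[0,0,0,0,0,0,100],[0,0,0,0,0,0,100]]';  python3 go.py 0.491 0.231 0.007 108
```

```text
time_s: 6.3
tcp_pos: [0.5069, -0.0717, 0.0099]
eef_rot: [178.5, 89.9, 11.6]
contact_force: [-0.8, 0.7, -1.0]
gripper_width: 0.0254
time_s: 6.9
tcp_pos: [0.5063, -0.0719, 0.009]
eef_rot: [49.9, 90.0, -117.1]
contact_force: [-0.3, -0.7, -0.4]
gripper_width: 0.0678
tcp [ 0.5063 -0.0719  0.009 ] phi -76.98 tilt [-0. -0.] F [-0.3 -0.7 -0.4] w 0.0678 t 6.9 j6 89.1
turn about x (rad): -0.087  shift after turn cm: x 0.2 y -29.28 z -7.9
world delta cm [-1.53 30.29 -0.2 ] shift before turn y,z -29.86 -5.33
```

```bash
python3 -m creep '[[0,0,0,-1,0,0,100],[0,0,0,-4,0,0,100],[0,0,0,-4,0,0,100],[-0.087,0,0,0,0,0,100]]'; python3 -m creep '[[0,0,0,0,-4.18,-1.13,100],[0,0,0,0,-4.18,-1.13,100],[0,0,0,0,-4.18,-1.13,100],[0,0,0,0,-4.18,-1.13,100],[0,0,0,0,-4.18,-1.13,100],[0,0,0,0,-4.18,-1.13,100],[0,0,0,0,-4.2,-1.12,100],[0,0,0,0,0,0,100]]'; python3 go.py 0.491 0.231 0.007 108
```

```text
time_s: 7.3
tcp_pos: [0.5099, -0.0715, 0.1051]
eef_rot: [167.5, 89.5, 5.6]
contact_force: [0.6, 0.5, 0.1]
gripper_width: 0.0877
time_s: 8.1
tcp_pos: [0.4914, 0.2357, 0.1]
eef_rot: [-162.8, 89.9, 35.5]
contact_force: [-0.3, -0.2, 0.6]
gripper_width: 0.0875
tcp [0.4914 0.2357 0.1   ] phi -71.75 tilt [0.002  0.0014] F [-0.3 -0.2  0.6] w 0.0875 t 8.1 j6 62.0
turn about x (rad): 0.004  shift after turn cm: x 9.3 y 0.43 z 0.19
world delta cm [-0.04 -0.47 -9.3 ] shift before turn y,z 0.44 0.21
```

```bash
python3 -m creep '[[0,0,0,3,0,0,100],[0,0,0,3,0,0,100],[0,0,0,2,0,0,100],[0,0,0,1,0,0,100],[0,0,0,0.3,0,0,100],[0,0,0,0,0,0,100]]' 25; python3 go.py 0.491 0.231 0.007 108;  python3 -m creep '[[0,0,0,0,0,0,0],[0,0,0,0,0,0,0],[0,0,0,0,0,0,0],[0,0,0,0,0,0,0],[0,0,0,0,0,0,0],[0,0,0,0,0,0,0],[0,0,0,0,0,0,0],[0,0,0,0,0,0,0]]' 25;python3 -m creep '[[0,0,0,0,0,0,0],[0,0,0,0,0,0,0],[0,0,0,0,0,0,0],[0,0,0,0,0,0,0]]'; python3 go.py 0.494 0.377 0.007 103.1
```

```text
time_s: 8.7
tcp_pos: [0.4913, 0.2311, 0.0065]
eef_rot: [-177.5, 90.0, 20.5]
contact_force: [0.4, 0.2, -0.2]
gripper_width: 0.0876
tcp [0.4913 0.2311 0.0065] phi -72.0 tilt [0.0003 0.0001] F [ 0.4  0.2 -0.2] w 0.0876 t 8.7 j6 62.1
turn about x (rad): 0.0  shift after turn cm: x -0.05 y -0.0 z 0.03
world delta cm [-0.03 -0.01  0.05] shift before turn y,z -0.0 0.03
time_s: 9.5
tcp_pos: [0.4909, 0.231, 0.006]
eef_rot: [20.6, 90.0, -141.4]
contact_force: [-0.0, -0.7, -0.3]
gripper_width: 0.029
time_s: 9.9
tcp_pos: [0.491, 0.231, 0.006]
eef_rot: [-174.7, 90.0, 23.3]
contact_force: [-0.7, -0.4, -0.7]
gripper_width: 0.0114
tcp [0.491 0.231 0.006] phi -72.0 tilt [0. 0.] F [-0.7 -0.4 -0.7] w 0.0114 t 9.9 j6 62.1
turn about x (rad): 0.086  shift after turn cm: x -0.1 y -14.15 z -3.61
world delta cm [ 0.3 14.6  0.1] shift before turn y,z -13.79 -4.8
```

```bash
python3 -m creep '[[0,0,0,-1,0,0,0],[0,0,0,-2,0,0,0],[0,0,0,-3,0,0,0],[0.086,0,0,0,0,0,0]]'; python3 -m creep '[[0,0,0,0,-2,-0.5,0],[0,0,0,0,-3.5,-0.9,0],[0,0,0,0,-3.5,-0.9,0],[0,0,0,0,-3.15,-0.81,0],[0,0,0,0,-2,-0.5,0],[0,0,0,0,0,0,0],[0,0,0,0,0,0,0],[0,0,0,0,0,0,0]]'; python3 go.py 0.494 0.377 0.007 103.1
```

```text
time_s: 10.3
tcp_pos: [0.493, 0.2326, 0.0704]
eef_rot: [-155.8, 89.6, 37.3]
contact_force: [0.1, 1.0, -1.5]
gripper_width: 0.0116
time_s: 11.1
tcp_pos: [0.4937, 0.3762, 0.0658]
eef_rot: [33.7, 89.9, -133.3]
contact_force: [-0.0, -0.2, -1.2]
gripper_width: 0.0119
tcp [0.4937 0.3762 0.0658] phi -76.93 tilt [-0.0007 -0.0008] F [-0.  -0.2 -1.2] w 0.0119 t 11.1 j6 47.8
turn about x (rad): -0.001  shift after turn cm: x 5.88 y -0.07 z -0.05
world delta cm [ 0.03  0.08 -5.88] shift before turn y,z -0.08 -0.05
```

```bash
python3 -m creep '[[0,0,0,2,0,0,0],[0,0,0,2,0,0,0],[0,0,0,1.2,0,0,0],[0,0,0,0.4,0,0,0],[0,0,0,0.2,0,0,0],[0,0,0,0.1,0,0,0],[0,0,0,0,0,0,0]]'; python3 go.py 0.494 0.377 0.007 103.1; python3 -m creep '[[0,0,0,0,0,0,30],[0,0,0,0,0,0,50],[0,0,0,0,0,0,100],[0,0,0,0,0,0,100],[0,0,0,0,0,0,100],[0,0,0,-1,0,0,100],[0,0,0,-4,0,0,100],[0,0,0,-4,0,0,100]]';  python3 go.py 0.507 -0.072 0.009 103
```

```text
time_s: 11.8
tcp_pos: [0.4944, 0.3773, 0.0077]
eef_rot: [-141.6, 89.9, 51.5]
contact_force: [-0.3, 0.1, -0.7]
gripper_width: 0.0117
tcp [0.4944 0.3773 0.0077] phi -76.92 tilt [0.0006 0.0008] F [-0.3  0.1 -0.7] w 0.0117 t 11.8 j6 47.8
turn about x (rad): -0.0  shift after turn cm: x 0.07 y 0.02 z 0.04
world delta cm [-0.04 -0.03 -0.07] shift before turn y,z 0.02 0.04
time_s: 12.6
tcp_pos: [0.4937, 0.3764, 0.0979]
eef_rot: [46.5, 89.9, -120.4]
contact_force: [0.6, 0.5, 0.2]
gripper_width: 0.0701
tcp [0.4937 0.3764 0.0979] phi -76.91 tilt [-0.0012 -0.002 ] F [0.6 0.5 0.2] w 0.0701 t 12.6 j6 47.8
turn about x (rad): 0.001  shift after turn cm: x 8.89 y 43.99 z 8.79
world delta cm [  1.33 -44.84  -8.89] shift before turn y,z 43.96 8.85
```

Now back to the weight on the mat; a look at the tip comes on the way.

```bash
python3 -m creep '[[0,0,0,0,4.4,0.88,100],[0,0,0,0,4.4,0.88,100],[0,0,0,0,4.4,0.88,100],[0,0,0,0,4.4,0.88,100],[0,0,0,0,4.4,0.88,100],[0,0,0,0,4.4,0.88,100],[0,0,0,0,4.4,0.88,100],[0,0,0,0,4.4,0.88,100]]'; python3 -m creep '[[0,0,0,0,4.4,0.88,100],[0,0,0,0,4.4,0.88,100],[0,0,0,0,0,0,100],[0,0,0,0,0,0,100],[0,0,0,0,0,0,100]]'; python3 go.py 0.507 -0.072 0.009 103
python3 - <<'E'
from meas import *
P={}
for n in("top","side"):
    im,d=r.capture(n); P[n]=cloud(n,d.astype(float)); cv2.imwrite(f"pics/{n}1.png",im)
plates_im=None
im=cv2.imread("pics/top1.png"); cv2.imwrite("pics/c1.png",cv2.resize(im[190:290,110:450],None,fx=2.3,fy=2.3,interpolation=cv2.INTER_CUBIC))
for o in r.masks_of("press_tip","top")[:1]:
  vv,uu=np.nonzero(o["pixels"]); pts=np.array([onz("top",a,b,.02)[:2] for a,b in zip(uu,vv)],np.float32)
  k,(a,b),g=cv2.minAreaRect(pts); bx=cv2.boxPoints((k,(a,b),g)); e=max([bx[1]-bx[0],bx[2]-bx[1]],key=np.linalg.norm); print("tip",k,a,b,np.degrees(np.arctan2(e[1],e[0]))%180)
E
```

```text
time_s: 13.4
tcp_pos: [0.5052, 0.0166, 0.0981]
eef_rot: [-176.8, 89.9, 16.3]
contact_force: [0.4, -0.4, -0.9]
gripper_width: 0.0878
time_s: 13.9
tcp_pos: [0.5081, -0.0711, 0.0975]
eef_rot: [-178.2, 90.0, 14.9]
contact_force: [-0.3, 0.3, 0.0]
gripper_width: 0.0877
tcp [ 0.5081 -0.0711  0.0975] phi -76.92 tilt [0.0007 0.0002] F [-0.3  0.3  0. ] w 0.0877 t 13.9 j6 89.1
turn about x (rad): 0.001  shift after turn cm: x 8.85 y 0.06 z 0.13
world delta cm [-0.11 -0.09 -8.85] shift before turn y,z 0.06 0.14
tip (0.4627521336078644, -0.057327885180711746) 0.06522709131240845 0.061058927327394485 76.46327
```

View pics/c1.png

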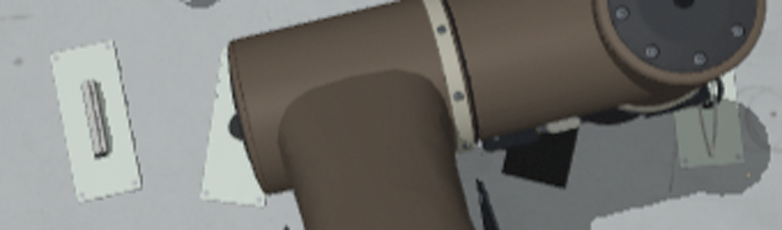

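The press tip lies along and in the middle of its plate, at about (95,118) in the crop. Next I fetch the weight.

```bash
python3 -m creep '[[0,0,0,3,0,0,100],[0,0,0,3,0,0,100],[0,0,0,2,0,0,100],[0,0,0,0.8,0,0,100],[0,0,0,0,0,0,0],[0,0,0,0,0,0,0],[0,0,0,0,0,0,0],[0,0,0,0,0,0,0]]' 15; python3 -m creep '[[0,0,0,0,0,0,0],[0,0,0,0,0,0,0],[0,0,0,0,0,0,0],[0,0,0,0,0,0,0],[0,0,0,0,0,0,0],[0,0,0,0,0,0,0]]' 15;  python3 go.py 0.489 0.232 0.009 103
```

```text
time_s: 14.85
tcp_pos: [0.5086, -0.0713, 0.0101]
eef_rot: [178.8, 89.9, 11.9]
contact_force: [0.1, 0.0, 1.2]
gripper_width: 0.061
time_s: 15.45
tcp_pos: [0.5079, -0.0715, 0.0091]
eef_rot: [37.9, 90.0, -129.0]
contact_force: [-0.9, 0.3, 1.0]
gripper_width: 0.0254
tcp [ 0.5079 -0.0715  0.0091] phi -76.92 tilt [-0. -0.] F [-0.9  0.3  1. ] w 0.0254 t 15.4 j6 89.1
turn about x (rad): 0.001  shift after turn cm: x 0.01 y -30.0 z -4.98
world delta cm [-1.890e+00  3.035e+01 -1.000e-02] shift before turn y,z -29.99 -5.02
```

```bash
python3 -m creep '[[0,0,0,-1,0,0,0],[0,0,0,-3,0,0,0],[0,0,0,-3,0,0,0],[0,0,0,0,0,0,0]]'; python3 -m creep '[[0,0,0,0,-2.5,-0.4,0],[0,0,0,0,-4.5,-0.75,0],[0,0,0,0,-4.5,-0.75,0],[0,0,0,0,-4.5,-0.75,0],[0,0,0,0,-4.5,-0.75,0],[0,0,0,0,-4.5,-0.75,0],[0,0,0,0,-3,-0.5,0],[0,0,0,0,-2,-0.35,0]]'; python3 -m creep '[[0,0,0,2,0,0,0],[0,0,0,0,0,0,0],[0,0,0,0,0,0,0]]'; python3 go.py 0.489 0.232 0.009 103
```

```text
time_s: 15.85
tcp_pos: [0.5106, -0.0712, 0.0834]
eef_rot: [173.5, 89.6, 6.7]
contact_force: [0.6, -0.2, -0.6]
gripper_width: 0.0253
time_s: 16.65
tcp_pos: [0.4883, 0.2342, 0.0791]
eef_rot: [-126.4, 90.0, 66.8]
contact_force: [0.6, -0.7, -0.8]
gripper_width: 0.025
time_s: 16.95
tcp_pos: [0.4883, 0.2311, 0.0588]
eef_rot: [33.4, 89.9, -133.5]
contact_force: [0.7, 0.4, -0.4]
gripper_width: 0.0255
tcp [0.4883 0.2311 0.0588] phi -76.95 tilt [-0.0013 -0.0014] F [ 0.7  0.4 -0.4] w 0.0255 t 16.9 j6 56.9
turn about x (rad): 0.001  shift after turn cm: x 4.98 y -0.07 z -0.09
world delta cm [ 0.07  0.09 -4.98] shift before turn y,z -0.08 -0.09
```

```bash
python3 -m creep '[[0,0,0,2,0,0,0],[0,0,0,1.6,0,0,0],[0,0,0,0.8,0,0,0],[0,0,0,0.4,0,0,0],[0,0,0,0.15,0,0,0],[0,0,0,0,0,0,0],[0,0,0,0,0,0,0]]'; python3 -m creep '[[0,0,0,0,0,0,30],[0,0,0,0,0,0,60],[0,0,0,0,0,0,100],[0,0,0,0,0,0,100],[0,0,0,0,0,0,100],[0,0,0,-1,0,0,100],[0,0,0,-4,0,0,100],[0,0,0,-4,0,0,100]]';  python3 go.py 0.4955 0.077 0.009 100
```

```text
time_s: 17.65
tcp_pos: [0.4891, 0.2323, 0.0102]
eef_rot: [-152.7, 89.9, 40.4]
contact_force: [0.4, 0.8, -0.6]
gripper_width: 0.0251
time_s: 18.45
tcp_pos: [0.4882, 0.2315, 0.1005]
eef_rot: [35.5, 89.9, -131.4]
contact_force: [1.0, 0.3, 0.7]
gripper_width: 0.0769
tcp [0.4882 0.2315 0.1005] phi -76.92 tilt [-0.0016 -0.0018] F [1.  0.3 0.7] w 0.0769 t 18.4 j6 56.9
turn about x (rad): 0.054  shift after turn cm: x 9.15 y 15.34 z 1.96
world delta cm [  0.73 -15.45  -9.15] shift before turn y,z 15.2 2.77
```

```bash
python3 -m creep '[[0.054,0,0,0,0,0,100],[0,0,0,0,3.8,0.49,100],[0,0,0,0,3.8,0.49,100],[0,0,0,0,3.8,0.49,100],[0,0,0,0,3.9,0.49,100],[0,0,0,0,0,0,100],[0,0,0,0,0,0,100],[0,0,0,0,0,0,100]]'; python3 go.py 0.4955 0.077 0.007 100; python3 - <<'E'
from meas import *
im,d=r.capture("side"); cv2.imwrite("pics/s2.png",cv2.resize(im[160:350,180:370],None,fx=3,fy=3,interpolation=cv2.INTER_CUBIC))
E
```

```text
time_s: 19.25
tcp_pos: [0.4963, 0.0785, 0.1001]
eef_rot: [-163.8, 89.9, 26.2]
contact_force: [0.5, 0.1, 0.7]
gripper_width: 0.0877
tcp [0.4963 0.0785 0.1001] phi -80.01 tilt [0.0008 0.0004] F [0.5 0.1 0.7] w 0.0877 t 19.2 j6 68.6
turn about x (rad): -0.0  shift after turn cm: x 9.31 y 0.13 z 0.11
world delta cm [-0.08 -0.15 -9.31] shift before turn y,z 0.14 0.12
```

View pics/s2.png

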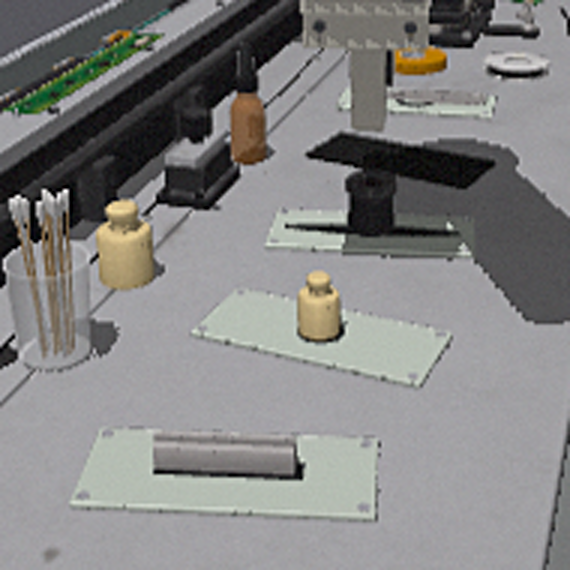

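The tip (225,455) and the weight (320,315) rest centred on their plates. The fingers are above the loupe, which is at (370,205).

```bash
python3 -m creep '[[0,0,0,3,0.1,0.1,100],[0,0,0,3,0,0,100],[0,0,0,2,0,0,100],[0,0,0,1,0,0,100],[0,0,0,0.3,0,0,100],[0,0,0,0,0,0,0],[0,0,0,0,0,0,0],[0,0,0,0,0,0,0]]' 15; python3 -m creep '[[0,0,0,0,0,0,0],[0,0,0,0,0,0,0],[0,0,0,0,0,0,0],[0,0,0,0,0,0,0],[0,0,0,0,0,0,0],[0,0,0,0,0,0,0]]' 15;  python3 go.py 0.51 -0.07 0.008 100
```

```text
time_s: 20.1
tcp_pos: [0.4958, 0.0772, 0.0075]
eef_rot: [-161.2, 89.9, 28.8]
contact_force: [0.2, -0.3, 0.7]
gripper_width: 0.069
time_s: 20.7
tcp_pos: [0.4952, 0.0768, 0.0066]
eef_rot: [154.7, 90.0, -15.3]
contact_force: [0.1, 1.2, 1.0]
gripper_width: 0.0349
tcp [0.4952 0.0768 0.0066] phi -80.02 tilt [ 0. -0.] F [0.1 1.2 1. ] w 0.0349 t 20.7 j6 68.7
turn about x (rad): -0.0  shift after turn cm: x -0.14 y 14.71 z 1.09
world delta cm [  1.48 -14.68   0.14] shift before turn y,z 14.71 1.09
```

```bash
python3 -m creep '[[0,0,0,0,0,0,0],[0,0,0,-1,0,0,0],[0,0,0,-2,0,0,0],[0,0,0,-3,0,0,0],[0,0,0,0,0,0,0]]'; python3 -m creep '[[0,0,0,0,2.5,0.2,0],[0,0,0,0,4,0.3,0],[0,0,0,0,4,0.3,0],[0,0,0,0,2.7,0.2,0],[0,0,0,0,1.5,0.1,0],[0,0,0,0,0,0,0],[0,0,0,0,0,0,0],[0,0,0,0,0,0,0]]'; python3 go.py 0.51 -0.07 0.0085 100
```

```text
time_s: 21.2
tcp_pos: [0.4974, 0.0778, 0.0705]
eef_rot: [-166.4, 89.6, 23.7]
contact_force: [0.4, 0.8, -0.2]
gripper_width: 0.0352
time_s: 22.0
tcp_pos: [0.5097, -0.0694, 0.0666]
eef_rot: [-81.1, 90.0, 108.9]
contact_force: [-0.2, 0.1, -0.7]
gripper_width: 0.0349
tcp [ 0.5097 -0.0694  0.0666] phi -80.0 tilt [-0.      0.0001] F [-0.2  0.1 -0.7] w 0.0349 t 22.0 j6 85.9
turn about x (rad): 0.0  shift after turn cm: x 5.81 y 0.07 z -0.02
world delta cm [ 0.03 -0.06 -5.81] shift before turn y,z 0.07 -0.02
```

Lower, release and lift, then measure the tweezers. The arm may block part of the view, so I use the initial picture too.

```bash
python3 -m creep '[[0,0,0,2,0,0,0],[0,0,0,2,0,0,0],[0,0,0,1,0,0,0],[0,0,0,0.5,0,0,0],[0,0,0,0.3,0,0,0],[0,0,0,0.1,0,0,0],[0,0,0,0,0,0,0]]'; python3 -m creep '[[0,0,0,0,0,0,30],[0,0,0,0,0,0,60],[0,0,0,0,0,0,100],[0,0,0,0,0,0,100],[0,0,0,0,0,0,100],[0,0,0,-1,0,0,100],[0,0,0,-4,0,0,100],[0,0,0,-4,0,0,100]]';  python3 go.py 0.527 -0.222 0.1 95
python3 - <<'E'
from h import *
im=np.load("top0.npz")["im"]; cv2.imwrite("pics/tw.png",cv2.resize(im[190:270,387:447],None,fx=7,fy=7,interpolation=cv2.INTER_CUBIC))
si=np.load("side0.npz")["im"]; cv2.imwrite("pics/tws.png",cv2.resize(si[180:205,285:355],None,fx=10,fy=10,interpolation=cv2.INTER_CUBIC))
E
```

```text
time_s: 22.7
tcp_pos: [0.5101, -0.0698, 0.008]
eef_rot: [177.3, 90.0, 7.3]
contact_force: [0.4, 0.4, -0.1]
gripper_width: 0.0346
time_s: 23.5
tcp_pos: [0.509, -0.0701, 0.0986]
eef_rot: [6.4, 89.9, -163.6]
contact_force: [2.1, 0.1, -0.3]
gripper_width: 0.0843
tcp [ 0.509  -0.0701  0.0986] phi -80.01 tilt [-0.0023 -0.0007] F [ 2.1  0.1 -0.3] w 0.0843 t 23.5 j6 85.9
turn about x (rad): 0.087  shift after turn cm: x -0.14 y 15.29 z -0.47
world delta cm [  1.8  -15.19   0.14] shift before turn y,z 15.27 0.86
```

View pics/tw.png

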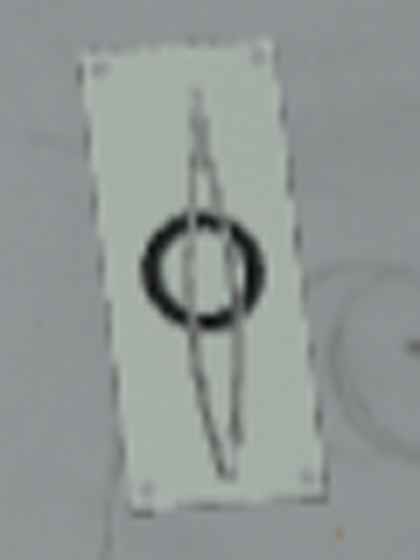

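View pics/tws.png

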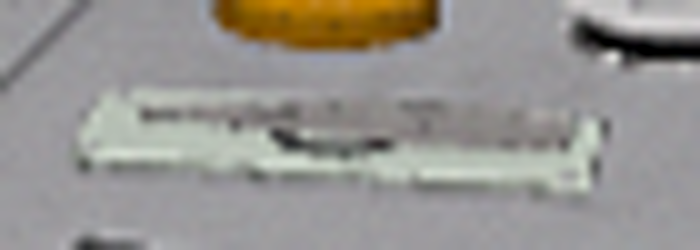

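The top crop shows the tweezers from (195,90) to (228,478) and the ring centre at (203,271). The side crop shows them lying flat.

```bash
python3 - <<'E'
from h import *
f=lambda x,y,z: onz("top",(x+.5)/7-.5+387,(y+.5)/7-.5+190,z)[:2]
a,b=f(195,90,.010),f(228,478,.010); print("tw",a,b,(a+b)/2,np.linalg.norm(a-b),np.degrees(np.arctan2(*(a-b)[::-1])))
print("tw mid",f(213,280,.012))
print("ring",f(203,271,.004)); a,b=f(178,45,.004),f(230,502,.004); print("plate",(a+b)/2,np.degrees(np.arctan2(*(a-b)[::-1])))
E
python3 -m creep '[[0,0,0,0,0,0,100],[0,0,0,0,0,0,100]]'; python3 go.py 0.525 -0.222 0.1 95
```

```text
tw [ 0.58686199 -0.22013825] [ 0.46070354 -0.22634459] [ 0.52378277 -0.22324142] 0.12631101431395844 2.816387390677947
tw mid [ 0.52431659 -0.22327292]
ring [ 0.5282973  -0.22222494]
plate [ 0.52818744 -0.22246604] 4.461057227180369
time_s: 23.7
tcp_pos: [0.5105, -0.0697, 0.0994]
eef_rot: [-175.2, 89.8, 14.7]
contact_force: [-0.5, 0.1, -1.6]
gripper_width: 0.0875
tcp [ 0.5105 -0.0697  0.0994] phi -80.02 tilt [0.0033 0.0009] F [-0.5  0.1 -1.6] w 0.0875 t 23.7 j6 85.9
turn about x (rad): 0.087  shift after turn cm: x -0.06 y 15.3 z -0.11
world delta cm [  1.45 -15.23   0.06] shift before turn y,z 15.25 1.21
```

```bash
python3 -m creep '[[0.126,0,0,0,0,0,100],[0,0,0,0,0,0,100]]'; python3 go.py 0.524 -0.2232 0.006 92.8
```

```text
time_s: 23.9
tcp_pos: [0.509, -0.07, 0.0969]
eef_rot: [3.4, 89.9, -174.0]
contact_force: [0.3, 0.3, -1.2]
gripper_width: 0.0874
tcp [ 0.509  -0.07    0.0969] phi -87.37 tilt [-0.0015 -0.0002] F [ 0.3  0.3 -1.2] w 0.0874 t 23.9 j6 78.6
turn about x (rad): -0.003  shift after turn cm: x 9.09 y 15.37 z -0.75
world delta cm [  1.5  -15.32  -9.09] shift before turn y,z 15.37 -0.81
```

```bash
python3 -m creep '[[0,0,0,0,3.9,-0.2,100],[0,0,0,0,3.9,-0.2,100],[0,0,0,0,3.9,-0.2,100],[0,0,0,0,3.6,-0.1,100],[0,0,0,0,0,0,100],[0,0,0,0,0,0,100],[0,0,0,3,0,0,100],[0,0,0,3,0,0,100]]'; python3 -m creep '[[0,0,0,1.5,0,0,100],[0,0,0,0.8,0,0,100],[0,0,0,0,0,0,100],[0,0,0,0,0,0,100],[0,0,0,0,0,0,100]]'; python3 go.py 0.524 -0.2232 0.006 92.8
```

```text
time_s: 24.7
tcp_pos: [0.5246, -0.2215, 0.0374]
eef_rot: [176.7, 89.9, -0.4]
contact_force: [0.4, 0.7, 0.1]
gripper_width: 0.0877
time_s: 25.2
tcp_pos: [0.525, -0.2222, 0.0156]
eef_rot: [169.4, 89.9, -7.8]
contact_force: [-0.4, -0.1, 0.9]
gripper_width: 0.0878
tcp [ 0.525  -0.2222  0.0156] phi -87.19 tilt [ 0.0018 -0.0002] F [-0.4 -0.1  0.9] w 0.0878 t 25.2 j6 96.1
turn about x (rad): 0.0  shift after turn cm: x 0.96 y 0.09 z 0.1
world delta cm [-0.1  -0.1  -0.96] shift before turn y,z 0.09 0.11
```

```bash
python3 -m creep '[[0,0,0,0.6,0.1,0,100],[0,0,0,0.3,0,0,100],[0,0,0,0,0,0,0],[0,0,0,0,0,0,0],[0,0,0,0,0,0,0],[0,0,0,0,0,0,0],[0,0,0,0,0,0,0],[0,0,0,0,0,0,0]]' 12; python3 -m creep '[[0,0,0,0,0,0,0],[0,0,0,0,0,0,0],[0,0,0,0,0,0,0],[0,0,0,0,0,0,0],[0,0,0,0,0,0,0],[0,0,0,0,0,0,0]]'; python3 go.py 0.496 0.0802 0.007 100.2
```

```text
time_s: 26.0
tcp_pos: [0.5243, -0.2234, 0.0056]
eef_rot: [173.3, 90.0, -3.9]
contact_force: [0.4, -0.2, 0.4]
gripper_width: 0.0452
time_s: 26.6
tcp_pos: [0.5242, -0.2234, 0.0056]
eef_rot: [179.2, 90.0, 1.9]
contact_force: [-0.0, -0.5, -0.5]
gripper_width: 0.0155
tcp [ 0.5242 -0.2234  0.0056] phi -87.24 tilt [0. 0.] F [-0.  -0.5 -0.5] w 0.0155 t 26.6 j6 96.2
turn about x (rad): -0.13  shift after turn cm: x -0.14 y -30.38 z -2.6
world delta cm [-2.82 30.36  0.14] shift before turn y,z -30.46 1.36
```

```bash
python3 -m creep '[[0,0,0,0,0,0,0],[0,0,0,-1,0,0,0],[0,0,0,-2.5,0,0,0],[0,0,0,-3,0,0,0],[0,0,0,-3,0,0,0],[0,0,0,0,0,0,0],[-0.07,0,0,0,0,0,0],[-0.06,0,0,0,0,0,0]]'; python3 -m creep '[[0,0,0,0,-2.5,-0.2,0],[0,0,0,0,-4.4,-0.4,0],[0,0,0,0,-4.4,-0.4,0],[0,0,0,0,-4.4,-0.4,0],[0,0,0,0,-4.4,-0.4,0],[0,0,0,0,-4.4,-0.4,0],[0,0,0,0,-3.5,-0.3,0],[0,0,0,0,-2.38,-0.1,0]]'; python3 -m creep '[[0,0,0,0,0,0,0],[0,0,0,0,0,0,0],[0,0,0,0,0,0,0]]'; python3 go.py 0.496 0.0802 0.0065 100.2
python3 - <<'E'
from h import *
im,d=r.capture("side"); cv2.imwrite("pics/s3.png",cv2.resize(im[150:290,220:390],None,fx=4,fy=4,interpolation=cv2.INTER_CUBIC))
E
```

```text
time_s: 27.4
tcp_pos: [0.5242, -0.2233, 0.1013]
eef_rot: [172.1, 89.9, 2.5]
contact_force: [0.2, -0.3, -0.5]
gripper_width: 0.0154
time_s: 28.2
tcp_pos: [0.4957, 0.0825, 0.101]
eef_rot: [-159.7, 90.0, 30.6]
contact_force: [-0.1, 0.4, 0.7]
gripper_width: 0.0152
time_s: 28.5
tcp_pos: [0.4958, 0.0797, 0.1006]
eef_rot: [15.4, 90.0, -154.4]
contact_force: [-0.7, -0.9, -0.0]
gripper_width: 0.0155
tcp [0.4958 0.0797 0.1006] phi -79.81 tilt [-0.0001 -0.0001] F [-0.7 -0.9 -0. ] w 0.0155 t 28.5 j6 68.6
turn about x (rad): -0.0  shift after turn cm: x 9.41 y -0.05 z -0.03
world delta cm [ 0.02  0.05 -9.41] shift before turn y,z -0.05 -0.03
```

View pics/s3.png

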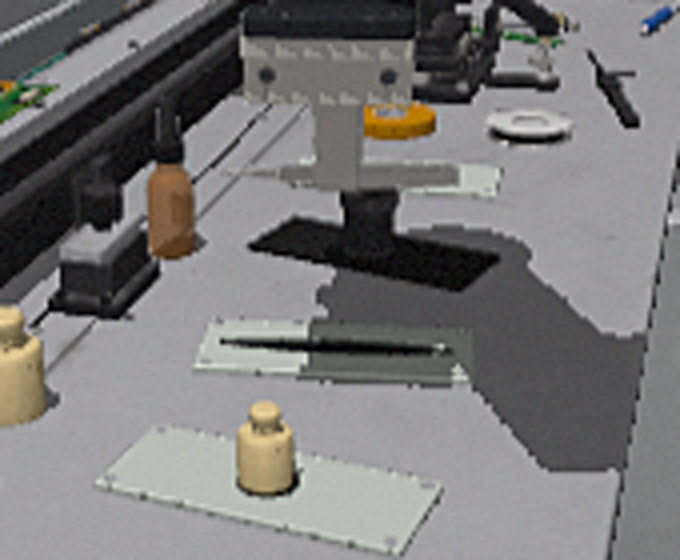

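The tweezers hang level and are gripped mid-length: ends at (220,172) and (458,178), finger at 340. The loupe stands on the mat. I lower the tweezers onto the spindle plate.

```bash
python3 -m creep '[[0,0,0,3,0,0,0],[0,0,0,3,0,0,0],[0,0,0,2,0,0,0],[0,0,0,0.8,0,0,0],[0,0,0,0.3,0,0,0],[0,0,0,0.2,0,0,0],[0,0,0,0,0,0,0],[0,0,0,0,0,0,0]]'; python3 go.py 0.496 0.0802 0.0058 100.2
```

```text
time_s: 29.35
tcp_pos: [0.4965, 0.0805, 0.0084]
eef_rot: [-161.9, 89.9, 28.3]
contact_force: [-0.4, -0.3, -0.4]
gripper_width: 0.0154
tcp [0.4965 0.0805 0.0084] phi -79.79 tilt [0.0014 0.0007] F [-0.4 -0.3 -0.4] w 0.0154 t 29.4 j6 68.6
turn about x (rad): 0.0  shift after turn cm: x 0.26 y 0.02 z 0.06
world delta cm [-0.05 -0.03 -0.26] shift before turn y,z 0.02 0.06
```

```bash
python3 -m creep '[[0,0,0,0.1,0,0,0],[0,0,0,0,0,0,0],[0,0,0,0,0,0,0]]'; python3 -m creep '[[0,0,0,0,0,0,20],[0,0,0,0,0,0,40],[0,0,0,0,0,0,100],[0,0,0,0,0,0,100],[0,0,0,0,0,0,100],[0,0,0,-1,0,0,100],[0,0,0,-4,0,0,100],[0,0,0,-4,0,0,100]]'; python3 -m creep '[[0,0,0,0,0,0,100],[0,0,0,0,0,0,100]]'; python3 go.py 0.51 -0.07 0.008 100.2
```

```text
time_s: 29.65
tcp_pos: [0.496, 0.0803, 0.0068]
eef_rot: [-162.9, 90.0, 27.3]
contact_force: [-0.5, -0.5, 0.5]
gripper_width: 0.0153
time_s: 30.45
tcp_pos: [0.4952, 0.0797, 0.0976]
eef_rot: [24.7, 89.9, -145.1]
contact_force: [0.6, 1.0, 0.2]
gripper_width: 0.0679
time_s: 30.65
tcp_pos: [0.4966, 0.0806, 0.0983]
eef_rot: [-156.9, 89.8, 33.4]
contact_force: [-0.6, -0.3, -1.4]
gripper_width: 0.0834
tcp [0.4966 0.0806 0.0983] phi -79.8 tilt [0.0029 0.0019] F [-0.6 -0.3 -1.4] w 0.0834 t 30.6 j6 68.6
turn about x (rad): 0.0  shift after turn cm: x 9.03 y 15.06 z 1.35
world delta cm [  1.34 -15.06  -9.03] shift before turn y,z 15.08 1.38
```

```bash
python3 -m creep '[[0,0,0,0,3.75,0.35,100],[0,0,0,0,3.75,0.35,100],[0,0,0,0,3.8,0.35,100],[0,0,0,0,3.75,0.35,100],[0,0,0,0,0,0,100],[0,0,0,0,0,0,100],[0,0,0,0,0,0,100]]'; python3 go.py 0.51 -0.07 0.008 100.2; python3 -m creep '[[0,0,0,3,0,0,100],[0,0,0,3,0,0,100],[0,0,0,2,0,0,100],[0,0,0,0.8,0,0,100],[0,0,0,0.2,0,0,100],[0,0,0,0,0,0,0],[0,0,0,0,0,0,0],[0,0,0,0,0,0,0]]' 15; python3 -m creep '[[0,0,0,0,0,0,0],[0,0,0,0,0,0,0],[0,0,0,0,0,0,0],[0,0,0,0,0,0,0],[0,0,0,0,0,0,0],[0,0,0,0,0,0,0]]'; python3 go.py 0.528 -0.2223 0.009 100.2
```

```text
time_s: 31.35
tcp_pos: [0.5084, -0.0701, 0.096]
eef_rot: [-2.0, 89.9, -171.7]
contact_force: [0.0, 0.8, 1.1]
gripper_width: 0.0877
tcp [ 0.5084 -0.0701  0.096 ] phi -79.79 tilt [-0.0012 -0.0002] F [0.  0.8 1.1] w 0.0877 t 31.4 j6 86.1
turn about x (rad): 0.0  shift after turn cm: x 8.8 y 0.02 z -0.16
world delta cm [ 0.16  0.01 -8.8 ] shift before turn y,z 0.02 -0.17
time_s: 32.15
tcp_pos: [0.5095, -0.0701, 0.0075]
eef_rot: [-178.5, 89.9, 11.7]
contact_force: [0.5, -0.4, 0.5]
gripper_width: 0.0692
time_s: 32.75
tcp_pos: [0.5089, -0.0704, 0.0066]
eef_rot: [132.1, 90.0, -37.7]
contact_force: [-0.4, 0.3, 0.9]
gripper_width: 0.0349
tcp [ 0.5089 -0.0704  0.0066] phi -79.79 tilt [ 0. -0.] F [-0.4  0.3  0.9] w 0.0349 t 32.8 j6 86.2
turn about x (rad): 0.0  shift after turn cm: x -0.24 y 15.29 z 0.81
world delta cm [  1.91 -15.19   0.24] shift before turn y,z 15.29 0.81
```

```bash
python3 -m creep '[[0,0,0,0,0,0,0],[0,0,0,-1,0,0,0],[0,0,0,-2,0,0,0],[0,0,0,-3,0,0,0],[0,0,0,0,0,0,0]]'; python3 -m creep '[[0,0,0,0,2.5,0.1,0],[0,0,0,0,4,0.2,0],[0,0,0,0,4,0.2,0],[0,0,0,0,3,0.2,0],[0,0,0,0,1.8,0.1,0],[0,0,0,0,0,0,0],[0,0,0,0,0,0,0],[0,0,0,0,0,0,0]]'; python3 go.py 0.528 -0.2223 0.0075 100.2
```

```text
time_s: 33.25
tcp_pos: [0.5114, -0.0701, 0.0706]
eef_rot: [176.0, 89.6, 6.3]
contact_force: [1.2, -0.1, -1.1]
gripper_width: 0.0349
time_s: 34.05
tcp_pos: [0.5278, -0.2218, 0.0666]
eef_rot: [-39.6, 90.0, 150.6]
contact_force: [-0.1, 0.3, -1.1]
gripper_width: 0.035
tcp [ 0.5278 -0.2218  0.0666] phi -79.77 tilt [-0.0003  0.0002] F [-0.1  0.3 -1.1] w 0.035 t 34.0 j6 103.5
turn about x (rad): 0.001  shift after turn cm: x 5.91 y 0.06 z -0.01
world delta cm [ 0.02 -0.05 -5.91] shift before turn y,z 0.06 -0.01
```

```bash
python3 -m creep '[[0,0,0,2,0,0,0],[0,0,0,2,0,0,0],[0,0,0,1.2,0,0,0],[0,0,0,0.4,0,0,0],[0,0,0,0.2,0,0,0],[0,0,0,0.15,0,0,0],[0,0,0,0,0,0,0],[0,0,0,0,0,0,0]]'; python3 -m creep '[[0,0,0,0,0,0,30],[0,0,0,0,0,0,60],[0,0,0,0,0,0,100],[0,0,0,0,0,0,100],[0,0,0,0,0,0,100],[0,0,0,-1,0,0,100],[0,0,0,-4,0,0,100],[0,0,0,-4,0,0,100]]';  python3 -m creep '[[0,0,0,-4,0,0,100],[0,0,0,-4,0,0,100],[0,0,0,-4,0,0,100],[0,0,0,0,-4.5,-0.8,100],[0,0,0,0,-4.5,-0.8,100],[0,0,0,0,-4.5,-0.8,100],[0,0,0,0,-4.5,-0.8,100],[0,0,0,0,-4.5,-0.8,100]]'; python3 -m creep '[[0,0,0,0,-4.5,-0.8,100],[0,0,0,0,-4.5,-0.8,100],[0,0,0,0,-4.5,-0.8,100],[0,0,0,0,-4.5,-0.8,100],[0,0,0,0,-4.5,-0.8,100],[0,0,0,0,-4.5,-0.8,100],[0,0,0,0,-4.5,-0.8,100],[0,0,0,0,-4.5,-0.8,100]]'; python3 go.py 0.23 0.635 0.227 100
```

```text
time_s: 34.85
tcp_pos: [0.5285, -0.2224, 0.0077]
eef_rot: [164.2, 89.9, -5.6]
contact_force: [0.2, -0.7, -1.0]
gripper_width: 0.035
time_s: 35.65
tcp_pos: [0.5273, -0.2223, 0.098]
eef_rot: [-10.7, 89.9, 179.5]
contact_force: [1.7, -0.5, -0.2]
gripper_width: 0.0846
time_s: 36.45
tcp_pos: [0.5272, 0.0078, 0.2182]
eef_rot: [-173.6, 89.9, 16.6]
contact_force: [1.6, -0.4, -0.2]
gripper_width: 0.0878
time_s: 37.25
tcp_pos: [0.5263, 0.3736, 0.2181]
eef_rot: [-148.1, 90.0, 42.2]
contact_force: [-0.1, -0.8, 0.7]
gripper_width: 0.0878
tcp [0.5263 0.3736 0.2181] phi -79.77 tilt [0.0006 0.0006] F [-0.1 -0.8  0.7] w 0.0878 t 37.2 j6 47.6
turn about x (rad): 0.004  shift after turn cm: x -0.89 y -30.89 z 24.65
world delta cm [-29.63  26.14   0.89] shift before turn y,z -30.98 24.52
```

```bash
python3 -m creep '[[0,0,0,0,-3.87,3.06,100],[0,0,0,0,-3.87,3.06,100],[0,0,0,0,-3.87,3.06,100],[0,0,0,0,-3.87,3.06,100],[0,0,0,0,-3.87,3.06,100],[0,0,0,0,-3.87,3.06,100],[0,0,0,0,-3.87,3.06,100],[0,0,0,0,-3.87,3.06,100]]'; python3 -m creep '[[0,0,0,0,0,0,100],[0,0,0,0,0,0,100],[0,0,0,0,0,0,100]]'
python3 - <<'E'
from meas import *
im,d=r.capture("top"); cv2.imwrite("pics/topf.png",cv2.resize(im[165:285,115:450],None,fx=2.3,fy=2.3,interpolation=cv2.INTER_CUBIC))
s,ds=r.capture("side"); cv2.imwrite("pics/sidef.png",cv2.resize(s[160:350,180:370],None,fx=3,fy=3,interpolation=cv2.INTER_CUBIC))
objs({"side":cloud("side",ds.astype(float))},cents)
for q,z in dict(weight=.034,loupe=.040,press_tip=.020,tweezers=.012).items():
    for o in r.masks_of(q,"top")[:2]:
      vv,uu=np.nonzero(o["pixels"]); pts=np.array([onz("top",a,b,z)[:2] for a,b in zip(uu,vv)],np.float32)
      k,(a,b),g=cv2.minAreaRect(pts); bx=cv2.boxPoints((k,(a,b),g)); e=max([bx[1]-bx[0],bx[2]-bx[1]],key=np.linalg.norm)
      print(q,round(o["score"],2),"mean",np.round(pts.mean(0),4),"rect",np.round(k,4),round(a,3),round(b,3),"ang",round(np.degrees(np.arctan2(e[1],e[0]))%180,1))
E
```

```text
time_s: 38.05
tcp_pos: [0.2292, 0.6341, 0.2182]
eef_rot: [-111.0, 90.0, 79.2]
contact_force: [0.8, 1.2, 0.3]
gripper_width: 0.0876
time_s: 38.35
tcp_pos: [0.2313, 0.6326, 0.2175]
eef_rot: [127.1, 90.0, -42.7]
contact_force: [0.5, 0.4, -0.4]
gripper_width: 0.0878
side on tip 537 ztop 0.0242 topmed [0.4958 0.38  ] rect [0.4957 0.3808] 0.0719 0.0104 13.6
side on weight 247 ztop 0.0425 topmed [0.4897 0.2374] rect [0.4901 0.237 ] 0.0242 0.0221 17.7
side on tweez 179 ztop 0.0151 topmed [0.4782 0.0775] rect [0.4876 0.0808] 0.1078 0.021 9.6
side mat none 0
side on loupe 173 ztop 0.0455 topmed [ 0.5323 -0.2133] rect [ 0.5324 -0.2168] 0.0352 0.0357 141.8
weight 0.7 mean [0.6371 0.1911] rect [0.6371 0.1908] 0.044 0.038 ang 0.9
weight 0.66 mean [0.4888 0.2287] rect [0.4891 0.2289] 0.027 0.026 ang 1.2
loupe 0.7 mean [ 0.5284 -0.2194] rect [ 0.5286 -0.2185] 0.036 0.04 ang 90.3
press_tip 0.66 mean [0.4953 0.3729] rect [0.4957 0.3729] 0.073 0.014 ang 12.3
press_tip 0.29 mean [ 0.5328 -0.2257] rect [ 0.5337 -0.2259] 0.036 0.041 ang 90.3
```

View pics/topf.png

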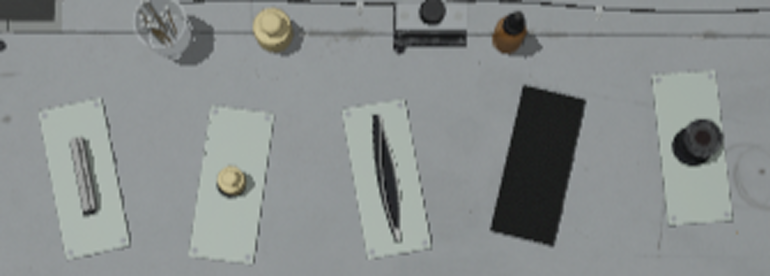

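View pics/sidef.png

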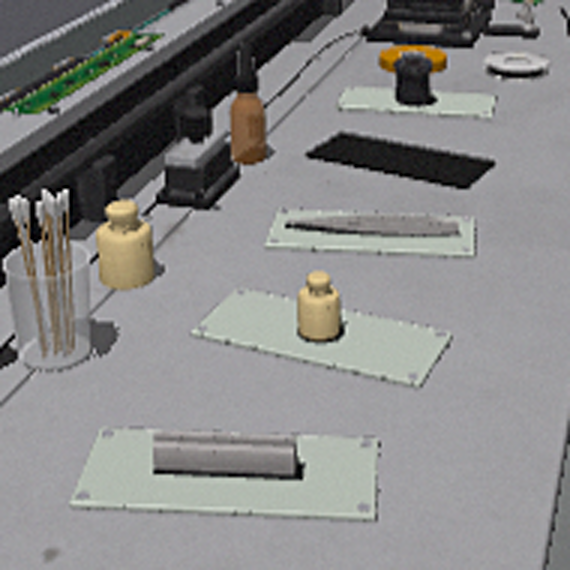

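All four sit on their own plates in both views, and the measured offsets are about 5 mm or less. The dropper is where it was. Handing in.

```bash
python3 -c "
from plant import r
print(r.close_job())"
```

```text
the job is handed in; nothing more can be done
None
```

I made both swaps, using the rubber mat for the weight and then the loupe, and handed the job in at about 38.5 s of the 141 s allowed; it reported no verdict.

- **Position:** In the last top view the loupe, weight and press tip measured about 3 to 5 mm from their plate centres, against the 13 mm limit.
- **Angle:** The press tip is within about 1° of its plate's long axis by the top view. The tweezers are also within about 1° by the side camera's depth points.
- **Resting state:** Things look upright or flat, with top heights about 1–1.5 mm above the expected ones in the side view. That matches the depth bias I saw on the bare bench. The gripper was empty and well clear of the scene.
- **Dropper bottle:** It stood where it did at the start. I checked this only by eye in the last pictures, not by measurement.

**Checks that failed or disagreed:**
- The network did not find the tweezers in the last top view. I checked them from the pictures, where they lie along the spindle, and from the side camera. That camera put their centre about 8 mm short along the outline, probably because their thin far tip gave few depth points.
- The network also reported a low-score false "press tip" (0.29) on the loupe, which I ignored.

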